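# Set the nest pin to its sleeve

## Task

Two steel weld nests stand on the bench, each with a guide pin in its bore; put each loose setting sleeve over the boss of the nest it belongs to, wide on wide and narrow on narrow, fully down on the base, with both pins still home. Then draw the wide nest's pin straight up out of its bore, partway only, until the underside of its flange is level with the top of its sleeve, and finish while holding it there in the gripper, upright and still in the bore. Do not lift the nests or drag them along the bench, leave the narrow nest's pin down, and do not disturb the other things lying about.

Things in the scene. Friction and masses are not known exactly. Their poses are not given: they have to be found in the camera images.
- nest_wide: Wide plain steel nest, loose on the bench (1.5 kg): round base 84 mm across, 12 mm thick; on it a round boss 43 mm across, 40 mm high (top 52 mm over the bench), its outer edge tapered 3 mm in radius over the top 5 mm. Upright bore 16.5 mm wide, 40 mm deep in the boss. Origin: centre of the base's underside; z up along the bore.
- nest_narrow: Narrow weld nest, the same but smaller (about 1 kg): base 72 mm across and 12 mm thick, boss 31 mm across and 34 mm high (top 46 mm above the bench, same taper), bore 13 mm wide and 34 mm deep. Origin: centre of the base's underside; z up.
- pin_wide: Steel pin (110-225 g), home in the wide nest: shaft 15 mm across, 38 mm long, under a flange 30 mm across, 4 mm thick; above it a round grip 18 mm across, its top 56 mm above the flange's underside. Home, the flange rests on the boss, underside 52 mm over the bench, and 34 mm of grip stand above the seated sleeve. Let go, it slides back. Origin: centre of the flange's underside; z up along the pin.
- pin_narrow: Loose steel guide pin of the narrow nest, home in its bore: flange 22 mm across and 4 mm thick, grip 14 mm in diameter whose top is 50 mm above the flange's underside. Home, the flange's underside is 46 mm above the bench. Stays where it is. Origin: centre of the flange's underside; z up.
- sleeve_wide: Wide setting sleeve: plain aluminium tube open at both ends, standing upright on the bench, 58 mm outside and 48 mm inside diameter, 62 mm high, about 130 g. It goes over the wide nest's pin and boss (2 mm play all round) and sits on the base, its top then 74 mm over the bench. Origin: centre of its lower end; z up along the tube.
- sleeve_narrow: Narrow setting sleeve: the same kind of tube, 45 mm outside and 36 mm inside diameter, 52 mm high, about 80 g. It goes over the narrow nest's pin and boss. Seated, its top is 64 mm above the bench. Origin: centre of its lower end; z up.
- screwdriver: Bystander: screwdriver 150 mm long lying between the task's things, handle 26 mm thick. Origin: under its middle.
- wrench: Bystander: flat steel wrench 170 mm long, 8 mm thick. Origin: under its middle.
- file: Bystander: small file 190 mm long, 14 mm thick, at the back. Origin: under its middle.
- tape: Bystander: roll of tape lying flat, 90 mm across, 24 mm high. Origin: centre of its underside.
- bottle: Bystander: clear bottle 60 mm across, 150 mm high. Origin: centre of its underside.
- carton: Bystander: small carton 80 x 110 x 50 mm high. Origin: centre of its underside.
- dish: Bystander: shallow steel dish 60 mm across, 16 mm high, between the sleeves. Origin: centre of its underside.

How it is judged:
By the outcome, as a careful person would: the job done as asked, in the order asked, and still so for the second after the job is handed in, while the arm keeps its last pose, push and grip.
It also fails if it takes over 58 s, if anything falls off the work surface, if the arm or the gripper's body presses on something with over 40 N, if the wrist force passes 120 N, or if a joint passes its speed limit or range.

## Robot

A 7-joint arm with a two-finger parallel gripper is mounted at the origin on the work surface. World frame = base frame: x ahead of the robot, y to its left, z up, the work surface at z = 0. Lengths are in m, angles in rad, forces in N, time in s.
With the tool pointing down it reaches from about 0.4 to 0.85 m from the base axis. Payload 4.5 kg.
Tool frame: the origin (TCP) lies between the finger pads; the fingertips stand 19 mm ahead of it and the grasp point (between the pads) is the TCP (r.tips_ahead is the distance from the TCP to the fingertips, in m); z points along the fingers, y is the line along which they close (so a half turn about z gives the same grasp; the last joint's range is limited). The gripper opens to 88 mm and grips with 3 to 60 N. Pads are 18 mm wide; open, the fingers measure 123 mm over their backs; the gripper's body (75 mm by 187 mm) begins 45 mm behind the grasp point.
Start: joints at [-1.287, 0.689, -0.195, 1.565, 0.157, 0.902, -0.215], TCP at [0.154, 0.606, 0.258] pointing down, gripper open.
Joint ranges: [-3.01, 3.01], [-0.46, 2.08], [-1.47, 1.51], [0.13, 2.56], [-1, 4.14], [0.04, 2.09], [-2.66, 2.66]. Speed limits (rad/s): [2.57, 2.57, 3.14, 3.14, 3.14, 3.14, 3.14].

## Interface

Orientations are given as a unit quaternion [x, y, z, w].
In Python, from plant import r, cams, models gives the robot as it stands. The module is installed in compiled form; this text tells all that it offers.
- The arm moves only by the tool jog_arm, never from a script. Its arguments are lists of equal length, an entry for each row: "turn": the turn, a rotation vector about the tool's x, y, z in rad, a list of three; "translation": the shift along the tool's x, y, z in m, a list of three; "grip": the closure, from 0 (fully open) to 1 (shut). In form: {"turn": [[ax, ay, az], ...], "translation": [[tx, ty, tz], ...], "grip": [grip, ...]}. A call has 1 to 20 rows; each row is the pose to reach, as a shift and turn from the pose commanded when the call began, along the tool's axes at that moment; what a row does not reach only later rows make up. A row lasts 1/8 s, in which the tool goes at most 62.5 mm and 10.7 degrees, less where a joint would pass 70% of its speed; a pose out of reach is approached as far as the arm can. A call with a gripper value outside its range is refused whole. The fingers move at their own pace and stop on an object; "force" is the grip in N (left out, the last holds). Time passes only in rows, so rows that repeat a pose let the fingers close. It gives the time, the measured TCP pose, the force, the opening and the grip force at its end, in the units of the state.
- r.get_state(): the state, without advancing time (a new reading comes with each control period).
- cams.snapshot(name): name is "scene" or "top" or "wrist"; returns the picture (480x640x3 uint8, red, green, blue); there is no depth.
- cams.camera_params(name): a dict with "fx", "fy", "cx", "cy" (pixels), "eye" and "orientation" of the camera in the world. Camera axes: x right, y up, looking along -z (the intrinsics and any distortion apply to the point x, -y, -z); pixel columns grow to the right and rows downward; lengths in m; the calibration is good to about 2 mm. A picture is of the moment at which its call begins: read the wrist's pose just before it. camera_params takes no time and is no camera call; for the wrist camera it gives the pose at the moment of the call.
- r.finish_job(): hands the job in; it is judged then, once.
Trained networks look in the newest picture that a camera, given by its name, has taken for a name from the list of things; names that differ only in an ending like _2 or _b are one class to them, and where a whole thing is asked for, a point or a joint stands for the part that bears it (a point fixed in the world has none). Each returns a list of dicts, best first, with "p" (0 to 1); they miss things now and then, are a little off and sometimes report something else, mostly with a low value. They report only what shows in the picture. A call takes as long as a camera call.
- models.find_in(camera, name): "position" ([x, y, z] in m, in world coordinates, good to about 4 mm: the middle of the surface that is visible of it).
- models.masks_of(camera, name): "pixels" (480x640 bool, what is visible of it).
- models.place_of(camera, name): "position" ([x, y, z] in m, in world coordinates, good to about 4 mm: a listed point, or the origin of a listed thing).
The state is a dict: "clock": time; "q": joint angles; "qd": joint speeds; "joint_torque": joint torques, N m; "tool_pos": TCP position; "eef_rot": TCP orientation; "contact_force": force on the tool from outside, world axes, zero at the start; "moment": the same for the moment, N m; "opening": opening from 0.0 (shut) to 1.0 (fully open); "finger_force": force on a finger pad.
Only numpy, scipy, OpenCV 4.12 (cv2) and the standard library are available. Lean on these libraries where they do the work, as an engineer would, in place of code of your own. Each camera call takes 0.05 s, during which the arm holds its last target. There are 200 camera calls.

## Working session

There is one attempt and no reset: what is moved stays moved. The work goes in short steps, Python scripts to look and compute and a tool call to move; the robot and the scene stay as the last step left them, time stands still between calls to the robot, and variables do not carry over. Pictures are saved under pics/ and viewed, at most 10 in all, crops included, and the job is handed in when it is done.

Besides the shell and the picture viewer there is one more tool, called as name(argument=value, ...), one argument or row to a line, values as JSON. jog_arm: Moves the arm, as the interface text tells. Its arguments: {"type":"object","properties":{"turn":{"type":"array"},"translation":{"type":"array"},"grip":{"type":"array"},"force":{"type":"number"}},"required":["turn","translation","grip"]}

```bash
mkdir -p pics; cat > h.py <<'E'
import numpy as np,cv2
from scipy.spatial.transform import Rotation as R
from plant import r,cams,models
def snap(c,n=None):
    im=cams.snapshot(c)
    if n: cv2.imwrite('pics/'+n+'.png',im[:,:,::-1])
    return im
def st():
    s=r.get_state(); print('t',round(s['clock'],2),'pos',np.round(s['tool_pos'],4),'R',np.round(R.from_quat(s['eef_rot']).as_matrix(),3).tolist(),'q',np.round(s['q'],2),'F',np.round(s['contact_force'],1),'op',s['opening'],s['finger_force']); return s
def ray(P,u,v,z):
    p=cv2.undistortPoints(np.array([[[u,v]]],float),np.array([[P['fx'],0,P['cx']],[0,P['fy'],P['cy']],[0,0,1]]),np.array(P.get('distortion',[0,0,0,0,0]),float))[0,0]
    d=R.from_quat(P['orientation']).apply([p[0],-p[1],-1]); e=np.array(P['eye']); return e+d*(z-e[2])/d[2]
def proj(P,X):
    c=R.from_quat(P['orientation']).inv().apply(np.array(X)-P['eye']); c=c*[1,-1,-1]
    return P['cx']+P['fx']*c[0]/c[2],P['cy']+P['fy']*c[1]/c[2]
E
python3 - <<'E'
from h import *
s=st()
for c in ['top','scene']:
    print(cams.camera_params(c)); snap(c,c+'1')
for n in ['nest_wide','nest_narrow','pin_wide','pin_narrow','sleeve_wide','sleeve_narrow','screwdriver','wrench','file','tape','bottle','carton','dish']:
    print(n,[(np.round(d['position'],3).tolist(),round(d['p'],2)) for d in models.place_of('top',n)[:3]])
E
```

```text
t 0.0 pos [0.1544 0.605  0.2569] R [[-0.969, 0.247, -0.0], [0.247, 0.969, -0.002], [-0.0, -0.002, -1.0]] q [-1.29  0.69 -0.19  1.57  0.16  0.9  -0.22] F [-0.2 -0.1 -0.1] op 1.0000787104821744 0.0
{'fx': 444.54643415998424, 'fy': 444.54643415998424, 'cx': 320.29214439821186, 'cy': 236.02420209259606, 'eye': array([0.41905996, 0.00411967, 1.03642933]), 'orientation': array([-0.06992668,  0.06611605,  0.70620232, -0.70143938])}
{'fx': 565.0701289648613, 'fy': 565.0701289648613, 'cx': 323.64255484465065, 'cy': 235.20541968229713, 'eye': array([ 1.25982405, -0.54899774,  0.79446955]), 'orientation': array([0.38824754, 0.17914711, 0.39913309, 0.81108751])}
nest_wide [([0.649, 0.108, -0.002], 0.69), ([0.436, 0.108, 0.0], 0.25)]
nest_narrow [([0.613, -0.163, -0.0], 0.92), ([0.439, 0.001, -0.0], 0.29)]
pin_wide [([0.651, 0.106, 0.052], 0.49)]
pin_narrow [([0.614, -0.162, 0.046], 0.64)]
sleeve_wide [([0.434, 0.108, -0.002], 0.62)]
sleeve_narrow [([0.442, -0.179, -0.003], 0.77), ([0.67, 0.317, -0.0], 0.59)]
screwdriver [([0.567, -0.001, 0.001], 0.64), ([0.437, 0.002, 0.002], 0.45)]
wrench [([0.476, 0.324, 0.0], 0.93)]
file [([0.765, -0.008, -0.002], 0.64)]
tape [([0.5, -0.34, 0.001], 0.89)]
bottle [([0.682, -0.328, -0.0], 0.75), ([0.761, -0.009, 0.001], 0.41)]
carton [([0.668, 0.315, -0.003], 0.73)]
dish [([0.439, 0.004, 0.001], 0.91)]
```

View pics/top1.png

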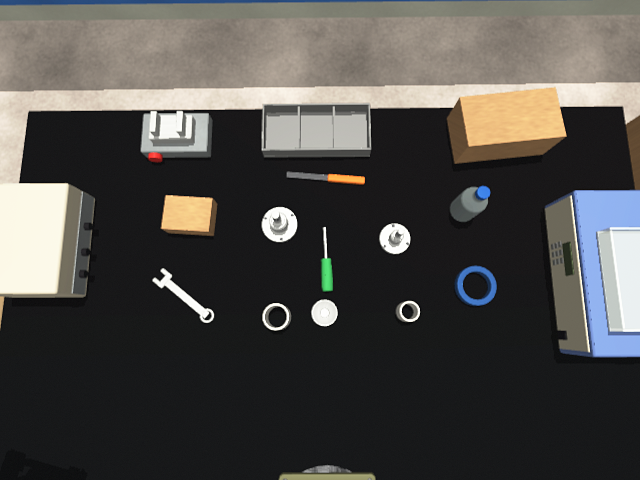

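View pics/scene1.png

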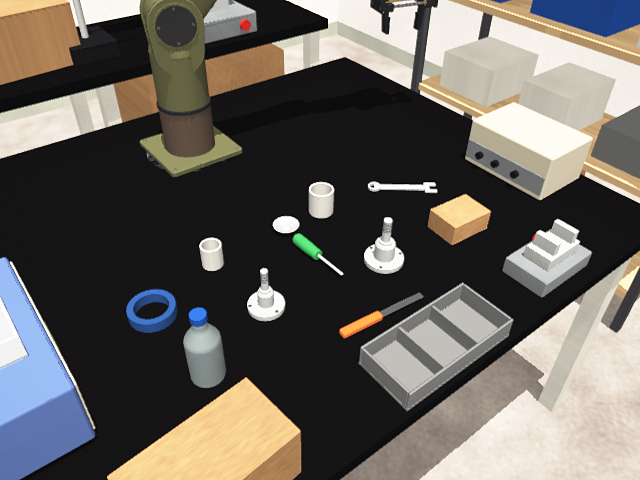

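Top view: wide nest (279,224), narrow nest (395,238), wide sleeve (276,317), narrow sleeve (408,312), with the dish (324,313) and screwdriver (327,260) between them. The scene view agrees, and both agree with the networks. I'm moving above the wide sleeve.

jog_arm(
  turn=[
    [0,0,-0.125],
    [0,0,-0.25],
    [0,0,-0.25],
    [0,0,-0.25],
    [0,0,-0.25],
    [0,0,-0.25],
    [0,0,-0.25],
    [0,0,-0.25],
    [0,0,-0.25],
    [0,0,-0.25],
    [0,0,-0.25],
    [0,0,-0.25],
    [0,0,-0.25],
  ],
  translation=[
    [-0.394,-0.412,0.037],
    [-0.394,-0.412,0.037],
    [-0.394,-0.412,0.037],
    [-0.394,-0.412,0.037],
    [-0.394,-0.412,0.037],
    [-0.394,-0.412,0.037],
    [-0.394,-0.412,0.037],
    [-0.394,-0.412,0.037],
    [-0.394,-0.412,0.037],
    [-0.394,-0.412,0.037],
    [-0.394,-0.412,0.037],
    [-0.394,-0.412,0.037],
    [-0.394,-0.412,0.037],
  ],
  grip=[0,0,0,0,0,0,0,0,0,0,0,0,0],
)

```text
clock: 2.38
tool_pos: [0.4339, 0.1108, 0.2209]
eef_rot: [-0.002, 1.0, 0.0, 0.0]
contact_force: [0.0, -0.5, 0.0]
opening: 0.999
finger_force: 0.0
```

```bash
cat >> h.py <<'E'
def circ(name,z,cam='wrist'):
    "rim centre of a thing's topmost outer circle from mask hull, at height z"
    P=cams.camera_params(cam); m=models.masks_of(cam,name)
    if not m: print(name,'none'); return
    m=m[0]; M=m['pixels'].astype(np.uint8); c=max(cv2.findContours(M,0,1)[0],key=cv2.contourArea)[:,0]
    X=np.array([ray(P,u,v,z)[:2] for u,v in c]); (cx,cy),rad=cv2.minEnclosingCircle(X.astype(np.float32))
    print(name,round(m['p'],2),'px',c.min(0),c.max(0),'circ',round(cx,4),round(cy,4),round(rad,4)); return X
E
python3 - <<'E'
from h import *
st(); P=cams.camera_params('wrist'); print(P); im=snap('wrist','w1')
for n in ['sleeve_wide','nest_wide','pin_wide','dish']:
    print(n,[(np.round(d['position'],4).tolist(),round(d['p'],2)) for d in models.place_of('wrist',n)[:2]])
circ('sleeve_wide',.062)
E
```

```text
t 2.38 pos [0.4339 0.1108 0.2209] R [[-1.0, -0.004, 0.0], [-0.004, 1.0, 0.001], [-0.0, 0.001, -1.0]] q [-0.13  0.54 -0.33  2.12  0.34  0.53  0.86] F [ 0.  -0.5  0. ] op 0.9991109669355533 0.0
{'fx': 401.8211650831418, 'fy': 401.8211650831418, 'cx': 318.7053365484336, 'cy': 236.79076288049623, 'eye': array([0.35987474, 0.11063528, 0.34776637]), 'orientation': array([-0.10279926, -0.10349201,  0.70088727,  0.69819678])}
sleeve_wide []
nest_wide [([0.6468, 0.1093, -0.0014], 0.64)]
pin_wide [([0.6505, 0.1071, 0.0554], 0.79)]
dish [([0.4393, 0.002, 0.002], 0.94)]
sleeve_wide 0.63 px [277 169] [354 256] circ 0.4289 0.1082 0.0327
```

View pics/w1.png

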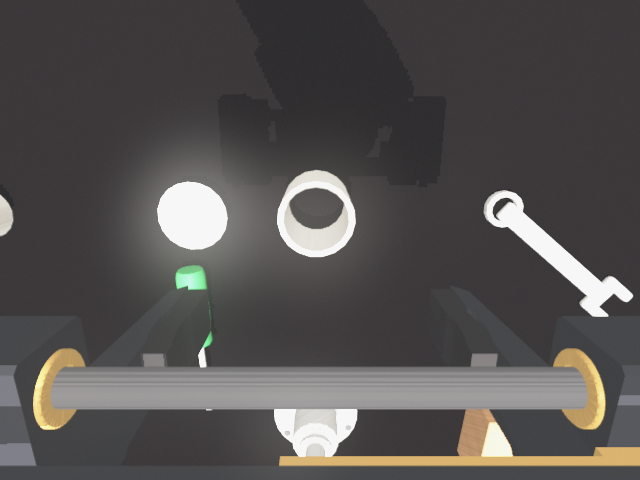

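The wide sleeve's rim is centred near (316,219), with the dish at (192,215) and the wide nest partly hidden by the bar at (315,420). Next I'll look over the wide nest.

jog_arm(
  turn=[
    [0,0,0],
    [0,0,0],
    [0,0,0],
    [0,0,0],
    [0,0,0],
    [0,0,0],
  ],
  translation=[
    [-0.06,0,0],
    [-0.12,0,0],
    [-0.18,-0.003,0],
    [-0.216,-0.003,0],
    [-0.216,-0.003,0],
    [-0.216,-0.003,0],
  ],
  grip=[0,0,0,0,0,0],
)

```text
clock: 3.42
tool_pos: [0.6492, 0.1063, 0.2202]
eef_rot: [-0.0, 1.0, -0.0, -0.001]
contact_force: [0.3, -0.1, -0.5]
opening: 1.002
finger_force: 0.0
```

```bash
cat >> h.py <<'E'
from scipy.optimize import minimize
CYL={'sleeve_wide':[(.029,0),(.029,.062)],'sleeve_narrow':[(.0225,0),(.0225,.052)],
'pin_wide':[(.015,.052),(.015,.056),(.009,.108)],'pin_narrow':[(.011,.046),(.011,.05),(.007,.096)],
'nest_wide':[(.042,0),(.042,.012)],'nest_narrow':[(.036,0),(.036,.012)]}
def sil(P,name,xy):
    a=np.linspace(0,6.283,48); pts=[[proj(P,[xy[0]+q*np.cos(t),xy[1]+q*np.sin(t),z]) for t in a] for q,z in CYL[name]]
    M=np.zeros((1920,2560),np.uint8)
    for i in range(len(pts)-1):
        h=cv2.convexHull((np.array(pts[i]+pts[i+1])*4+1.5).astype(np.float32)); cv2.fillConvexPoly(M,np.round(h*16).astype(np.int32),1,shift=4)
    return M
def fit(cam,name,P,x0):
    m=models.masks_of(cam,name)
    if not m: print(cam,name,'none'); return
    T=cv2.resize(m[0]['pixels'].astype(np.uint8),(2560,1920),interpolation=0)
    f=lambda x:1-(lambda S:(S&T).sum()/(S|T).sum())(sil(P,name,x))
    o=minimize(f,x0,method='Nelder-Mead',options=dict(initial_simplex=np.array(x0)+[[0,0],[.008,0],[0,.008]],xatol=1e-4,fatol=1e-4))
    print(cam,name,round(m[0]['p'],2),'xy',np.round(o.x,4),'iou',round(1-o.fun,3)); return o.x
E
python3 - <<'E'
from h import *
st(); P=cams.camera_params('wrist'); im=snap('wrist','w2')
for n in ['pin_wide','nest_wide']:
    fit('wrist',n,P,[.65,.107])
    print(n,[(np.round(d['position'],4).tolist(),round(d['p'],2)) for d in models.place_of('wrist',n)[:2]])
Q=cams.camera_params('top'); snap('top')
for n,x in [('pin_wide',[.65,.107]),('nest_wide',[.65,.107]),('pin_narrow',[.614,-.162]),('nest_narrow',[.614,-.162]),('sleeve_wide',[.434,.108]),('sleeve_narrow',[.442,-.179])]: fit('top',n,Q,x)
E
```

```text
t 3.42 pos [0.6492 0.1063 0.2202] R [[-1.0, -0.001, -0.002], [-0.001, 1.0, -0.0], [0.002, -0.0, -1.0]] q [-0.05  0.79 -0.36  1.49  0.32  0.92  1.07] F [ 0.3 -0.1 -0.5] op 1.001667657105345 0.0
wrist pin_wide 0.98 xy [0.6484 0.1078] iou 0.946
pin_wide [([0.6546, 0.1081, 0.0538], 0.67)]
wrist nest_wide 0.62 xy [0.6484 0.1081] iou 0.778
nest_wide [([0.6478, 0.1092, -0.0023], 0.56)]
top pin_wide none
top nest_wide none
top pin_narrow 0.58 xy [ 0.6123 -0.1671] iou 0.628
top nest_narrow 0.71 xy [ 0.6123 -0.1657] iou 0.848
top sleeve_wide none
top sleeve_narrow none
```

View pics/w2.png

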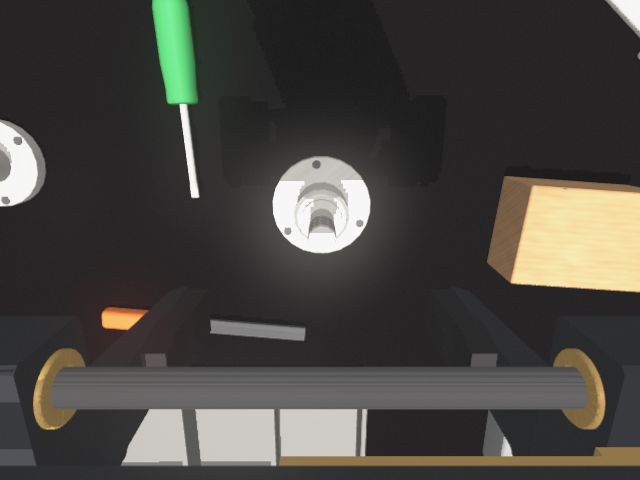

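The wide nest is clear at (321,205); both fits agree on (0.648,0.108). Next, the narrow nest.

jog_arm(
  turn=[
    [0,0,0],
    [0,0,0],
    [0,0,0],
    [0,0,0],
    [0,0,0],
    [0,0,0],
    [0,0,0],
  ],
  translation=[
    [0.01,-0.06,0],
    [0.02,-0.12,0],
    [0.03,-0.18,0],
    [0.036,-0.24,0],
    [0.036,-0.27,0],
    [0.036,-0.27,0],
    [0.036,-0.27,0],
  ],
  grip=[0,0,0,0,0,0,0],
)

```text
clock: 4.9
tool_pos: [0.6148, -0.1619, 0.2208]
eef_rot: [-0.001, 1.0, 0.001, 0.0]
contact_force: [0.5, 0.1, -0.2]
opening: 1.0
finger_force: 0.0
```

```bash
python3 - <<'E'
from h import *
st(); P=cams.camera_params('wrist'); im=snap('wrist','w3')
for n in ['pin_narrow','nest_narrow']: fit('wrist',n,P,[.613,-.164])
print([(np.round(d['position'],4).tolist(),round(d['p'],2)) for d in models.place_of('wrist','sleeve_narrow')[:2]])
E
```

```text
t 4.9 pos [ 0.6148 -0.1619  0.2208] R [[-1.0, -0.002, 0.0], [-0.002, 1.0, 0.002], [-0.0, 0.002, -1.0]] q [ 0.4   0.76 -0.39  1.56  0.35  0.88  1.45] F [ 0.5  0.1 -0.2] op 0.9999509829359093 0.0
wrist pin_narrow 0.82 xy [ 0.613  -0.1633] iou 0.945
wrist nest_narrow 0.82 xy [ 0.6124 -0.1633] iou 0.829
[]
```

jog_arm(
  turn=[
    [0,0,0],
    [0,0,0],
    [0,0,0],
    [0,0,0],
    [0,0,0],
  ],
  translation=[
    [0.06,-0.005,0],
    [0.12,-0.01,0],
    [0.171,-0.015,0],
    [0.171,-0.015,0],
    [0.171,-0.015,0],
  ],
  grip=[0,0,0,0,0],
)

```text
clock: 5.72
tool_pos: [0.445, -0.1784, 0.2212]
eef_rot: [-0.001, 1.0, 0.0, 0.001]
contact_force: [0.6, -0.2, 0.0]
opening: 1.005
finger_force: 0.0
```

```bash
python3 - <<'E'
from h import *
st(); P=cams.camera_params('wrist'); im=snap('wrist','w4')
fit('wrist','sleeve_narrow',P,[.442,-.179])
a=np.hstack([cv2.imread('pics/w3.png'),cv2.imread('pics/w4.png')]); cv2.imwrite('pics/w34.png',cv2.resize(a,(800,300)))
E
```

```text
t 5.72 pos [ 0.445  -0.1784  0.2212] R [[-1.0, -0.001, 0.002], [-0.001, 1.0, 0.0], [-0.002, 0.0, -1.0]] q [ 0.54  0.58 -0.4   2.03  0.38  0.6   1.46] F [ 0.6 -0.2  0. ] op 1.0048145362761984 0.0
wrist sleeve_narrow 0.95 xy [ 0.4428 -0.1829] iou 0.692
```

View pics/w34.png

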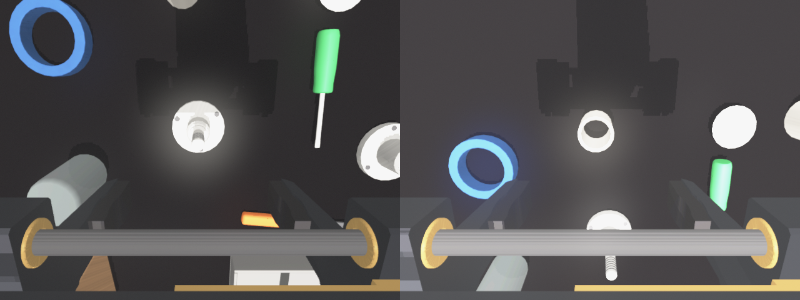

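Left panel: the narrow nest, around (317,200) at full scale. Right panel: the narrow sleeve at about (313,210). The mask leaves out the tube's hole, so I'll refit with it filled.

```bash
sed -i "s/    T=cv2.resize(m\[0\]\['pixels'\].astype(np.uint8)/    M0=m[0]['pixels'].astype(np.uint8); cv2.drawContours(M0,cv2.findContours(M0,0,1)[0],-1,1,-1)\n    T=cv2.resize(M0/" h.py; python3 - <<'E'
from h import *
P=cams.camera_params('wrist')
fit('wrist','sleeve_narrow',P,[.442,-.179]); st()
E
```

```text
wrist sleeve_narrow 0.95 xy [ 0.4432 -0.1827] iou 0.962
t 5.88 pos [ 0.4453 -0.1784  0.2208] R [[-1.0, -0.001, 0.002], [-0.001, 1.0, 0.0], [-0.002, 0.0, -1.0]] q [ 0.54  0.58 -0.4   2.03  0.38  0.6   1.46] F [-0.6 -1.1 -0.7] op 1.0019181030803157 0.0
```

jog_arm(
  turn=[
    [0,0,0],
    [0,0,0],
    [0,0,0],
    [0,0,0],
    [0,0,0],
    [0,0,0],
    [0,0,0],
    [0,0,0],
    [0,0,0],
    [0,0,0],
    [0,0,0],
    [0,0,0],
  ],
  translation=[
    [0.002,-0.0045,0.05],
    [0.002,-0.0045,0.1],
    [0.002,-0.0045,0.14],
    [0.002,-0.0045,0.165],
    [0.002,-0.0045,0.174],
    [0.002,-0.0045,0.174],
    [0.002,-0.0045,0.174],
    [0.002,-0.0045,0.174],
    [0.002,-0.0045,0.174],
    [0.002,-0.0045,0.174],
    [0.002,-0.0045,0.174],
    [0.002,-0.0045,0.174],
  ],
  grip=[0,0,0,0,0,0,0.7,0.7,0.7,0.7,0.7,0.7],
  force=20,
)

```text
clock: 7.38
tool_pos: [0.4416, -0.1835, 0.0468]
eef_rot: [-0.0, 1.0, -0.0, 0.0]
contact_force: [-0.2, 0.4, 2.9]
opening: 0.5
finger_force: 20.0
```

jog_arm(
  turn=[
    [0,0,0],
    [0,0,0],
    [0,0,0],
    [0,0,0],
    [0,0,0],
    [0,0,0],
    [0,0,0],
    [0,0,0],
    [0,0,0],
    [0,0,0],
  ],
  translation=[
    [0,0,-0.03],
    [0,0,-0.08],
    [-0.02,0.005,-0.115],
    [-0.06,0.01,-0.115],
    [-0.11,0.015,-0.115],
    [-0.15,0.0195,-0.115],
    [-0.17,0.0195,-0.115],
    [-0.17,0.0195,-0.115],
    [-0.17,0.0195,-0.115],
    [-0.17,0.0195,-0.115],
  ],
  grip=[0.7,0.7,0.7,0.7,0.7,0.7,0.7,0.7,0.7,0.7],
)

```text
clock: 8.62
tool_pos: [0.6101, -0.1644, 0.1615]
eef_rot: [0.0, 1.0, -0.0, -0.001]
contact_force: [0.1, -0.4, -0.4]
opening: 0.495
finger_force: 20.0
```

```bash
python3 - <<'E'
from h import *
s=st(); P=cams.camera_params('wrist'); im=snap('wrist','w5')
z=s['tool_pos'][2]-.047
CYL['sleeve_narrow']=[(.0225,z),(.0225,z+.052)]
fit('wrist','sleeve_narrow',P,[.613,-.163]); fit('wrist','nest_narrow',P,[.613,-.163])
E
```

```text
t 8.62 pos [ 0.6101 -0.1644  0.1615] R [[-1.0, 0.0, -0.002], [0.0, 1.0, -0.0], [0.002, -0.0, -1.0]] q [ 0.4   0.84 -0.39  1.62  0.41  0.77  1.4 ] F [ 0.1 -0.4 -0.4] op 0.4952633531328148 19.99991030941601
wrist sleeve_narrow 0.93 xy [ 0.6115 -0.1644] iou 0.785
wrist nest_narrow 0.77 xy [ 0.6122 -0.1637] iou 0.701
```

View pics/w5.png

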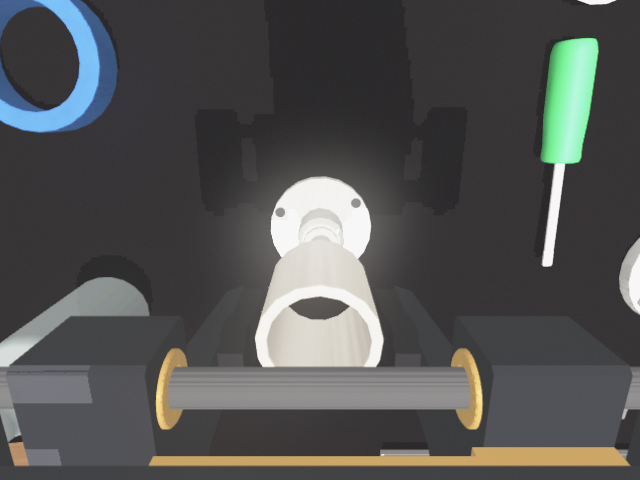

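The held sleeve's rim spans u 256–384 with its near edge at v≈286; the nest is at u 271–371. That's aligned in y, so I'll check x from the rim edge.

```bash
python3 - <<'E'
from h import *
s=st(); P=cams.camera_params('wrist'); z=s['tool_pos'][2]-.047+.052
print(ray(P,320,286,z)+[.0225,0,0], ray(P,256,335,z),ray(P,384,335,z), ray(P,320,177,.012)+[.036,0,0], [ray(P,u,222,.012)[1] for u in (271,371)])
E
```

```text
t 8.78 pos [ 0.6109 -0.1642  0.1618] R [[-1.0, 0.0, -0.0], [0.0, 1.0, -0.0], [0.0, -0.0, -1.0]] q [ 0.4   0.84 -0.39  1.62  0.41  0.77  1.4 ] F [-0.6  1.  -0.9] op 0.498868504742462 19.99999841020326
[ 0.61305636 -0.16355336  0.16680837] [ 0.60873438 -0.18542404  0.16680837] [ 0.60871678 -0.14164831  0.16680837] [ 0.61324347 -0.16316363  0.012     ] [np.float64(-0.19798571738211013), np.float64(-0.12685618387189174)]
```

jog_arm(
  turn=[
    [0,0,0],
    [0,0,0],
    [0,0,0],
    [0,0,0],
    [0,0,0],
    [0,0,0],
    [0,0,0],
    [0,0,0],
    [0,0,0],
    [0,0,0],
  ],
  translation=[
    [0,0.0003,0.025],
    [0,0.0003,0.05],
    [0,0.0003,0.062],
    [0,0.0003,0.068],
    [0,0.0003,0.074],
    [0,0.0003,0.08],
    [0,0.0003,0.088],
    [0,0.0003,0.096],
    [0,0.0003,0.1],
    [0,0.0003,0.1],
  ],
  grip=[0.7,0.7,0.7,0.7,0.7,0.7,0.7,0.7,0.7,0.7],
)

```text
clock: 10.02
tool_pos: [0.6113, -0.1636, 0.0613]
eef_rot: [-0.0, 1.0, 0.0, -0.0]
contact_force: [0.1, 0.3, -1.1]
opening: 0.497
finger_force: 20.0
```

jog_arm(
  turn=[
    [0,0,0],
    [0,0,0],
    [0,0,0],
    [0,0,0],
    [0,0,0],
    [0,0,0],
    [0,0,0],
  ],
  translation=[
    [0,0,0.001],
    [0,0,0.002],
    [0,0,0.002],
    [0,0,0.002],
    [0,0,0.002],
    [0,0,0.002],
    [0,0,0.002],
  ],
  grip=[0.7,0.7,0.7,0.0,0.0,0.0,0.0],
)

```text
clock: 10.9
tool_pos: [0.6115, -0.1636, 0.0597]
eef_rot: [-0.0, 1.0, 0.0, 0.0]
contact_force: [-0.1, 0.6, 0.4]
opening: 0.926
finger_force: 0.0
```

jog_arm(
  turn=[
    [0,0,0],
    [0,0,0],
    [0,0,0],
    [0,0,0],
    [0,0,0],
  ],
  translation=[
    [0,0,-0.03],
    [0,0,-0.09],
    [0,0,-0.15],
    [0,0,-0.16],
    [0,0,-0.16],
  ],
  grip=[0,0,0,0,0],
)

```text
clock: 11.52
tool_pos: [0.6114, -0.1638, 0.22]
eef_rot: [-0.0, 1.0, -0.0, 0.0]
contact_force: [-0.7, -0.1, 0.1]
opening: 0.998
finger_force: 0.0
```

```bash
python3 - <<'E'
from h import *
s=st(); P=cams.camera_params('wrist'); im=snap('wrist','w6')
for z in (.012,.016,.022):
    CYL['sleeve_narrow']=[(.0225,z),(.0225,z+.052)]
    fit('wrist','sleeve_narrow',P,[.613,-.163])
E
```

```text
t 11.53 pos [ 0.6114 -0.1638  0.22  ] R [[-1.0, -0.0, 0.001], [-0.0, 1.0, -0.0], [-0.001, -0.0, -1.0]] q [ 0.42  0.77 -0.42  1.57  0.38  0.88  1.43] F [-0.7 -0.1  0.1] op 0.9979386231043439 0.0
wrist sleeve_narrow 0.96 xy [ 0.6124 -0.1638] iou 0.97
wrist sleeve_narrow 0.96 xy [ 0.6112 -0.1637] iou 0.948
wrist sleeve_narrow 0.96 xy [ 0.6093 -0.1638] iou 0.91
```

jog_arm(
  turn=[
    [0,0,0],
    [0,0,0],
    [0,0,0],
    [0,0,0],
    [0,0,0],
    [0,0,0],
    [0,0,0],
    [0,0,0],
  ],
  translation=[
    [0.034,0.05,0],
    [0.068,0.1,0],
    [0.102,0.15,0],
    [0.136,0.2,0],
    [0.16,0.25,0],
    [0.178,0.2715,0],
    [0.178,0.2715,0],
    [0.178,0.2715,0],
  ],
  grip=[0,0,0,0,0,0,0,0],
)

```text
clock: 12.72
tool_pos: [0.4338, 0.1069, 0.2191]
eef_rot: [0.0, 1.0, -0.0, -0.0]
contact_force: [0.9, 0.1, 0.1]
opening: 0.999
finger_force: 0.0
```

```bash
python3 - <<'E'
from h import *
s=st(); P=cams.camera_params('wrist'); im=snap('wrist','w7')
fit('wrist','sleeve_wide',P,[.433,.108])
a=np.hstack([cv2.imread('pics/w6.png'),cv2.imread('pics/w7.png')]); cv2.imwrite('pics/w67.png',cv2.resize(a,(800,300)))
E
```

```text
t 12.72 pos [0.4338 0.1069 0.2191] R [[-1.0, 0.001, -0.001], [0.001, 1.0, -0.001], [0.001, -0.001, -1.0]] q [-0.11  0.55 -0.36  2.12  0.37  0.54  0.83] F [0.9 0.1 0.1] op 0.9992469146860674 0.0
wrist sleeve_wide 0.9 xy [0.4326 0.1087] iou 0.958
```

View pics/w67.png

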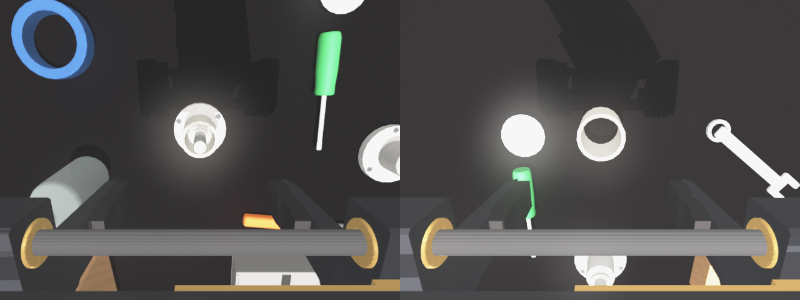

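The left panel shows the narrow sleeve seated on its nest, with the best fit at 12 mm. In the right panel the wide sleeve is at about (320,214). Grasping it now.

jog_arm(
  turn=[
    [0,0,0],
    [0,0,0],
    [0,0,0],
    [0,0,0],
    [0,0,0],
    [0,0,0],
    [0,0,0],
    [0,0,0],
    [0,0,0],
    [0,0,0],
    [0,0,0],
  ],
  translation=[
    [0.001,0.0015,0.05],
    [0.001,0.0015,0.1],
    [0.001,0.0015,0.135],
    [0.001,0.0015,0.155],
    [0.001,0.0015,0.163],
    [0.001,0.0015,0.163],
    [0.001,0.0015,0.163],
    [0.001,0.0015,0.163],
    [0.001,0.0015,0.163],
    [0.001,0.0015,0.163],
    [0.001,0.0015,0.163],
  ],
  grip=[0,0,0,0,0,0,0.6,0.6,0.6,0.6,0.6],
  force=20,
)

```text
clock: 14.2
tool_pos: [0.4327, 0.1093, 0.0571]
eef_rot: [-0.0, 1.0, 0.0, 0.0]
contact_force: [0.0, -0.1, 5.8]
opening: 0.653
finger_force: 20.0
```

jog_arm(
  turn=[
    [0,0,0],
    [0,0,0],
    [0,0,0],
    [0,0,0],
    [0,0,0],
    [0,0,0],
    [0,0,0],
    [0,0,0],
    [0,0,0],
    [0,0,0],
    [0,0,0],
  ],
  translation=[
    [0,0,-0.03],
    [0,0,-0.08],
    [-0.01,0,-0.125],
    [-0.05,0,-0.125],
    [-0.1,0,-0.125],
    [-0.15,0,-0.125],
    [-0.19,-0.001,-0.125],
    [-0.216,-0.001,-0.125],
    [-0.216,-0.001,-0.125],
    [-0.216,-0.001,-0.125],
    [-0.216,-0.001,-0.125],
  ],
  grip=[0.6,0.6,0.6,0.6,0.6,0.6,0.6,0.6,0.6,0.6,0.6],
)

```text
clock: 15.58
tool_pos: [0.6471, 0.1085, 0.1817]
eef_rot: [-0.001, 1.0, -0.0, -0.001]
contact_force: [0.5, 0.0, -0.8]
opening: 0.655
finger_force: 20.0
```

```bash
python3 - <<'E'
from h import *
s=st(); P=cams.camera_params('wrist'); im=snap('wrist','w8'); np.save('P8.npy',P)
E
```

```text
t 15.57 pos [0.6471 0.1085 0.1817] R [[-1.0, -0.001, -0.001], [-0.001, 1.0, -0.0], [0.001, -0.0, -1.0]] q [-0.01  0.85 -0.44  1.52  0.43  0.87  0.97] F [ 0.5  0.  -0.8] op 0.6545449249375297 19.999973048834363
```

View pics/w8.png

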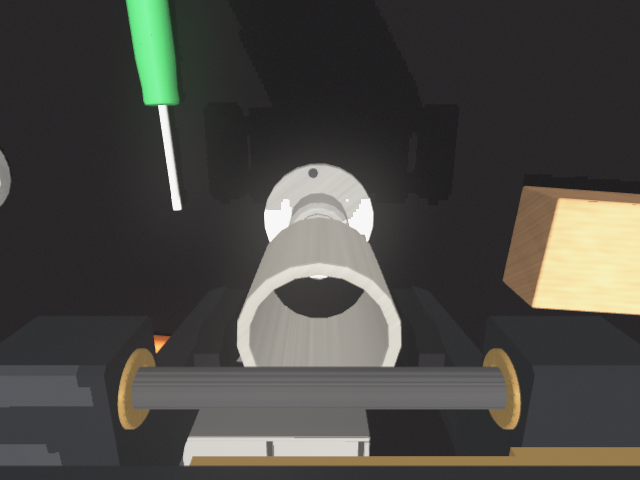

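The wide sleeve's rim spans u 238–401 with its near edge at v≈263. The nest base is at u 264–374, near edge v≈163.

```bash
python3 - <<'E'
from h import *
P=np.load('P8.npy',allow_pickle=True).item(); z=.1817-.0567+.062
print(ray(P,320,263,z)+[.029,0,0], (ray(P,238,330,z)+ray(P,401,330,z))[1]/2, ray(P,319,163,.012)+[.042,0,0], [ray(P,u,215,.012)[1] for u in (264,374)])
E
```

```text
[0.64757211 0.1091237  0.187     ] 0.10900805932046939 [0.64793383 0.10878159 0.012     ] [np.float64(0.06713403152965867), np.float64(0.15055383410797907)]
```

jog_arm(
  turn=[
    [0,0,0],
    [0,0,0],
    [0,0,0],
    [0,0,0],
    [0,0,0],
    [0,0,0],
    [0,0,0],
    [0,0,0],
    [0,0,0],
    [0,0,0],
    [0,0,0],
  ],
  translation=[
    [-0.0005,-0.0005,0.02],
    [-0.0005,-0.0005,0.04],
    [-0.0005,-0.0005,0.06],
    [-0.0005,-0.0005,0.07],
    [-0.0005,-0.0005,0.076],
    [-0.0005,-0.0005,0.082],
    [-0.0005,-0.0005,0.09],
    [-0.0005,-0.0005,0.1],
    [-0.0005,-0.0005,0.108],
    [-0.0005,-0.0005,0.11],
    [-0.0005,-0.0005,0.11],
  ],
  grip=[0.6,0.6,0.6,0.6,0.6,0.6,0.6,0.6,0.6,0.6,0.6],
)

```text
clock: 17.0
tool_pos: [0.6489, 0.1079, 0.0716]
eef_rot: [-0.0, 1.0, 0.0, -0.0]
contact_force: [0.5, 0.5, -0.7]
opening: 0.652
finger_force: 20.0
```

jog_arm(
  turn=[
    [0,0,0],
    [0,0,0],
    [0,0,0],
    [0,0,0],
    [0,0,0],
    [0,0,0],
    [0,0,0],
  ],
  translation=[
    [0,0,0.001],
    [0,0,0.0025],
    [0,0,0.0025],
    [0,0,0.0025],
    [0,0,0.0025],
    [0,0,0.0025],
    [0,0,0.0025],
  ],
  grip=[0.6,0.6,0.6,0.0,0.0,0.0,0.0],
)

```text
clock: 17.88
tool_pos: [0.649, 0.1079, 0.0693]
eef_rot: [-0.0, 1.0, 0.0, 0.0]
contact_force: [-0.5, -0.2, -0.2]
opening: 0.998
finger_force: 0.0
```

jog_arm(
  turn=[
    [0,0,0],
    [0,0,0],
    [0,0,0],
    [0,0,0],
    [0,0,0],
  ],
  translation=[
    [0,0,-0.03],
    [0,0,-0.09],
    [0,0,-0.14],
    [0,0,-0.15],
    [0,0,-0.15],
  ],
  grip=[0,0,0,0,0],
)

```text
clock: 18.5
tool_pos: [0.6489, 0.1077, 0.2194]
eef_rot: [-0.0, 1.0, -0.0, 0.0]
contact_force: [-0.1, 0.3, -0.8]
opening: 0.997
finger_force: 0.0
```

```bash
python3 - <<'E'
from h import *
s=st(); P=cams.camera_params('wrist'); im=snap('wrist','w9')
for z in (.009,.012,.016,.022):
    CYL['sleeve_wide']=[(.029,z),(.029,z+.062)]
    fit('wrist','sleeve_wide',P,[.648,.108])
m=models.masks_of('wrist','pin_wide'); c=np.argwhere(m[0]['pixels']); print(m[0]['p'],c.min(0),c.max(0))
print(proj(P,[.6484,.1083,.108])); cv2.imwrite('pics/w9c.png',cv2.resize(im[120:320,200:440,::-1],(720,600)))
E
```

```text
t 18.5 pos [0.6489 0.1077 0.2194] R [[-1.0, -0.0, 0.001], [-0.0, 1.0, -0.0], [-0.001, -0.0, -1.0]] q [ 0.    0.81 -0.46  1.49  0.41  0.94  0.99] F [-0.1  0.3 -0.8] op 0.9965038290284486 0.0
wrist sleeve_wide 0.71 xy [0.6494 0.1081] iou 0.982
wrist sleeve_wide 0.71 xy [0.6487 0.1081] iou 0.978
wrist sleeve_wide 0.71 xy [0.6477 0.108 ] iou 0.957
wrist sleeve_wide 0.71 xy [0.6452 0.1078] iou 0.918
0.66 [199 300] [253 338]
(np.float64(319.4098493636003), np.float64(239.33576542904154))
```

View pics/w9c.png

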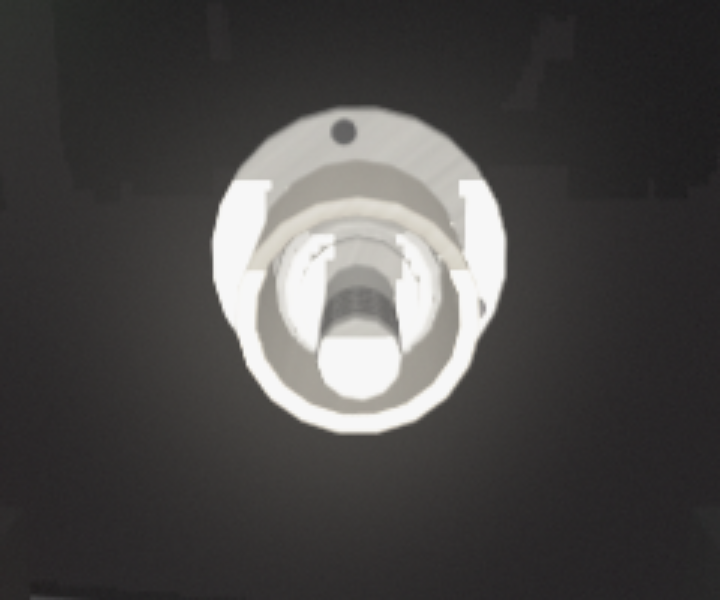

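Both sleeves are seated. The wide pin's top is at crop (360,358), full-frame (320,239), which matches the projection for a home pin at (0.648,0.108). Next I'll grip the pin.

jog_arm(
  turn=[
    [0,0,0],
    [0,0,0],
    [0,0,0],
    [0,0,0],
    [0,0,0],
    [0,0,0],
    [0,0,0],
    [0,0,0],
    [0,0,0],
    [0,0,0],
    [0,0,0],
    [0,0,0],
    [0,0,0],
  ],
  translation=[
    [0.0005,0.0005,0.04],
    [0.0005,0.0005,0.08],
    [0.0005,0.0005,0.105],
    [0.0005,0.0005,0.118],
    [0.0005,0.0005,0.123],
    [0.0005,0.0005,0.123],
    [0.0005,0.0005,0.123],
    [0.0005,0.0005,0.123],
    [0.0005,0.0005,0.123],
    [0.0005,0.0005,0.123],
    [0.0005,0.0005,0.123],
    [0.0005,0.0005,0.123],
    [0.0005,0.0005,0.123],
  ],
  grip=[0,0,0,0,0,0.5,0.75,0.95,0.95,0.95,0.95,0.95,0.95],
  force=30,
)

```text
clock: 20.42
tool_pos: [0.6484, 0.1083, 0.0962]
eef_rot: [-0.0, 1.0, -0.0, -0.0]
contact_force: [0.4, -1.0, 0.7]
opening: 0.191
finger_force: 30.0
```

```bash
python3 - <<'E'
from h import *
z=[]
for i in range(4): z.append(r.get_state()['tool_pos']); snap('wrist')
print(np.round(np.mean(z,0),4),np.ptp(z,0)); st()
E
```

```text
[0.6484 0.1083 0.0962] [2.64625877e-05 6.62816689e-05 2.20450268e-05]
t 20.62 pos [0.6484 0.1083 0.0962] R [[-1.0, -0.0, -0.0], [-0.0, 1.0, -0.0], [0.0, -0.0, -1.0]] q [-0.03  0.96 -0.39  1.57  0.49  0.72  0.92] F [-0.4 -0.5  1.2] op 0.19441025122330524 29.997139563784003
```

jog_arm(
  turn=[
    [0,0,0],
    [0,0,0],
    [0,0,0],
    [0,0,0],
    [0,0,0],
    [0,0,0],
    [0,0,0],
    [0,0,0],
  ],
  translation=[
    [0,0,-0.003],
    [0,0,-0.007],
    [0,0,-0.011],
    [0,0,-0.015],
    [0,0,-0.019],
    [0,0,-0.022],
    [0,0,-0.022],
    [0,0,-0.022],
  ],
  grip=[0.95,0.95,0.95,0.95,0.95,0.95,0.95,0.95],
)

```text
clock: 21.62
tool_pos: [0.6483, 0.1083, 0.1181]
eef_rot: [-0.0, 1.0, -0.0, -0.0]
contact_force: [-0.3, 0.2, -1.3]
opening: 0.195
finger_force: 30.0
```

```bash
python3 - <<'E'
from h import *
z=[]
for i in range(3): z.append(r.get_state()['tool_pos']); snap('wrist')
print(np.round(np.mean(z,0),4)); s=st()
im=snap('scene'); P=cams.camera_params('scene')
a=cv2.resize(im[180:300,320:460],(560,480),interpolation=cv2.INTER_CUBIC)[:,:,::-1]
b=cv2.imread('pics/scene1.png')[180:300,320:460]
cv2.imwrite('pics/fin.png',a)
for X in ([.6484,.108,.074],[.6484,.108,.13],[.6484,.108,.012]): u,v=proj(P,X); print(X,(u-320)*4,(v-180)*4)
Q=cams.camera_params('wrist'); 
for n,x in (('nest_narrow',0),('pin_narrow',0),('nest_wide',0)):
    print(n,[(np.round(d['position'],4).tolist(),round(d['p'],2)) for d in models.place_of('scene',n)[:2]])
E
```

```text
[0.6483 0.1083 0.118 ]
t 21.77 pos [0.6483 0.1083 0.118 ] R [[-1.0, -0.0, -0.0], [-0.0, 1.0, -0.0], [0.0, -0.0, -1.0]] q [-0.02  0.93 -0.41  1.56  0.48  0.76  0.93] F [-0.5  0.7 -1.4] op 0.19521497291381895 29.99721435829997
[0.6484, 0.108, 0.074] 262.49943983435674 213.63822047976782
[0.6484, 0.108, 0.13] 272.6502752809497 125.16371724296823
[0.6484, 0.108, 0.012] 251.97189071772027 305.39615343966557
nest_narrow [([0.6123, -0.1613, 0.0007], 0.77)]
pin_narrow [([0.6124, -0.1628, 0.045], 0.58)]
nest_wide [([0.6488, 0.1119, 0.0026], 0.61)]
```

View pics/fin.png

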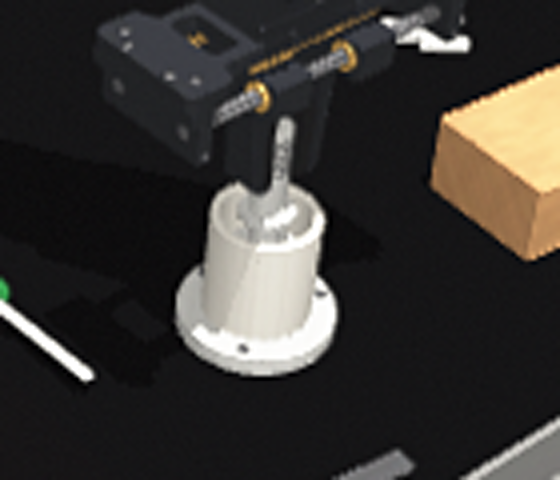

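In the final view the sleeve stands fully down on its base. The pin is held upright with its top at v≈125, which matches the projection for the flange at 74 mm. The measured draw is 21.8 mm, so I'm handing the job in.

```bash
python3 -c "
from plant import r
print(r.finish_job())"
```

```text
the job is handed in; nothing more can be done
None
```

Job handed in at about 22 s: both sleeves are fully down on their nests, and the narrow pin is home. The wide pin is drawn 21.8 mm by measurement (22 mm needed) and held upright in its bore.

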